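Seat the keyed tube carousel on its mixer shaft

TASK

Put the blue tube carousel back on the tube mixer: lift it by its metal knob, lower the hub over the upright drive shaft and, pressing only lightly, turn it until its keyways drop over the brass keys and the hub sits fully home on the dark collar. Let go of it there, and leave the other things on the bench where they are.

Things in the scene. Friction and masses are not known exactly. Their poses are not given: they have to be found in the camera images.
- carousel: loose blue tube carousel, 104 mm across, 72 mm tall, about 0.3 kg, standing upright. Origin: centre of the hub's underside; z up along the bore. Steel hub foot 46 mm across (z 0 to 14 mm), blue disc 104 mm across (z 14 to 21) with 8 white sleeves up to z 30, blue stem 32 mm across (z 21 to 44), metal knob (z 44 to 72). A half turn about z makes no difference.
- knob (a point): middle of the carousel's solid round aluminium knob, the part to hold it by: 36 mm across, 28 mm tall, on the axis 58 mm above the hub's underside; axes as the carousel's. Red stripes on the knob and disc lie over the keyways
- hub_foot (a point): centre of the mouth of the bore in the hub's underside (same point and axes as the carousel's origin). The bore is 18.4 mm wide and 44 mm deep, blind. Two opposite keyways along the carousel's +x and -x, 8.5 mm wide, reach 14.5 mm from the axis and go 14 mm up from the underside
- drive: fixed white mixer drive unit, 130 (x) x 120 (y) x 40 mm tall; origin at the centre of its underside, on the bench; its -x side is the front, with a black panel. On top a dark collar 60 mm across, its top 50 mm above the bench; from it rises a steel shaft with two brass keys. Nothing in it is springy, and more than 25 N of push between hub and drive is too much
- seat (a point): point on the shaft axis at the top of the collar (50 mm above the bench), where the hub's underside rests when home; axes as the drive's, not the keys'. While the hub still stands on the keys its underside is 12 mm above this point. The seated hub has about 0.1 rad of play on the keys either way
- shaft_tip (a point): top of the drive shaft: 16 mm across, 40 mm tall above the collar, top 10 mm tapered to 7 mm. Low on it are two opposite brass keys 6 mm wide, 12 mm tall from the collar, out to 13 mm from the axis. The line through the keys lies anywhere within 0.65 rad either way of the drive's x axis, not measured. The shaft is braked: about 0.8 N m turns it
- specimen_a: loose specimen cup with orange cap, 60 mm across, 70 mm tall, a bystander; origin at the centre of its underside
- vial_green: loose green and white vial, 35 mm across, 80 mm tall, a bystander; origin at the centre of its underside
- syringe_b: loose syringe lying flat, 26 x 100 x 18 mm, long along its y, a bystander; origin under its middle
- tube_a: loose sample tube with violet cap lying in the steel tray, 14 x 79 x 14 mm, a bystander; origin under its middle
- tube_c: loose sample tube with green cap lying in the steel tray, 14 x 79 x 14 mm, a bystander; origin under its middle

How it is judged (in metres and radians):
On the way, in this order (a step that is already met when the one before it is completed fails the run):
1. the carousel is lifted clear of the bench (height (world z) of carousel above 0.04 m), for 0.2 s.
2. the hub is over the shaft (horizontal distance between carousel and seat below 0.005 m and z of carousel in the frame of seat below 0.034 m).
At the end, for the whole second after the job is handed in: the hub's underside rests on the collar (within 3 mm in height and 3 mm sideways of the seat), so the keyways are over the keys; the carousel is upright within 0.08 rad and at rest (horizontal distance between carousel and seat below 0.003 m and z of carousel in the frame of seat between -0.003 and 0.003 m and angle between carousel's own z axis and vertical below 0.08 rad and linear speed of carousel below 0.02 m/s); the robot touches nothing.
It fails at once if the carousel and the drive unit are pressed together with more than 25 N (contact force between carousel and drive above 25 N).
It fails at once if the carousel is tipped by more than 0.6 rad (angle between carousel's own z axis and vertical above 0.6 rad).
It fails at once if a bystander is shifted by more than 20 mm (distance of any of specimen_a, vial_green, syringe_b, tube_a, tube_c from where it was at the start of the episode above 0.02 m).
It also fails if it takes over 64 s, if anything falls off the work surface, if the arm or the gripper's body presses on something with over 40 N, if the wrist force passes 120 N, or if a joint passes its speed limit or range.

ROBOT

A 6-joint arm with a two-finger parallel gripper is mounted at the origin on a cart in front of the work surface, level with it; the furniture and walls round the work are solid. World frame = base frame: x ahead of the robot, y to its left, z up, the work surface at z = 0. Lengths are in mm, angles in degrees, forces in N, time in s.
With the tool pointing down it reaches from about 300 to 850 mm from the base axis. Payload 4.2 kg.
Tool frame: the origin (TCP) lies between the finger pads; the fingertips stand 14 mm ahead of it and the grasp point (between the pads) lies 5 mm behind it (env.finger_overhang is the distance from the TCP to the fingertips, in mm); z points along the fingers, y is the line along which they close (so a half turn about z gives the same grasp; the last joint's range is limited). The gripper opens to 91 mm and grips with 3 to 60 N. Pads are 32 mm wide; open, the fingers measure 118 mm over their backs; the gripper's body (76 mm by 178 mm) begins 60 mm behind the grasp point.
Start: joints at [-78.266, 18.312, 89.639, -0, 72.044, -1.146], TCP at [128.176, -560.549, 201.376] pointing down, gripper open.
Joint ranges: [-177.97, 177.97], [-48.28, 115.42], [12.27, 149.76], [-77.06, 257.06], [2.81, 150.46], [-146.56, 146.56]. Speed limits (degrees/s): [147.25, 147.25, 180, 180, 180, 180].

INTERFACE

Orientations are given as [roll, pitch, yaw] about the fixed x, y, z axes, in that order (R = Rz(yaw) Ry(pitch) Rx(roll)).
In Python, from workcell import status, cams, env, finder gives the robot as it stands.
- The arm moves only by the tool apply_moves, never from a script. Its argument "increments" is a list of rows, each a list of 7 numbers: the opening, from -1 (shut) to 1 (fully open), then the shift along the world's x, y, z in m, then the turn, a rotation vector about the world's x, y, z in degrees. In form: [[gripper, x, y, z, ax, ay, az], ...]. A call has 1 to 5 rows; each row shifts and turns the commanded pose from where the row before left it; what a row does not reach is not made up. A row lasts 1/12 s, in which the tool goes at most 41.7 mm and 7.16 degrees, less where a joint would pass 70% of its speed; a pose out of reach is approached as far as the arm can. A call with a gripper value outside its range is refused whole. The fingers move at their own pace and stop on an object; "newtons" is the grip in N (left out, the last holds). Time passes only in rows, so rows that do not move let the fingers close. It gives the time, the measured TCP pose, the force, the opening and the grip force at its end, in the units of the state.
- status.state(): the state, without advancing time (a new reading comes with each control period).
- cams.grab_frame(name): name is "scene" or "side" or "wrist"; returns a dict with "color" (420x560x3 uint8, red, green, blue), "intrinsics" (3x3 intrinsics, pixels), "R" (3x3) and "t" (3): a world point X has camera coordinates R X + t. Camera axes: x right, y down, z forward; pixel columns grow to the right and rows downward; lengths in mm; the calibration is good to about 2 mm. A picture is of the moment at which its call begins. There is no depth.
- env.job_done(): hands the job in; it is judged then, once.
Trained networks look in the newest picture that a camera, given by its name, has taken for a name from the list of things; names that differ only in an ending like _2 or _b are one class to them, and where a whole thing is asked for, a point or a joint stands for the part that bears it (a point fixed in the world has none). Each returns a list of dicts, best first, with "score" (0 to 1); they miss things now and then, are a little off and sometimes report something else, mostly with a low value. They report only what shows in the picture. A call takes as long as a camera call.
- finder.boxes_of(query, camera): "rect" ([left, top, width, height] in pixels, round what is visible of it).
- finder.trace(query, camera): "pixels" (420x560 bool, what is visible of it) and "rect" ([left, top, width, height] in pixels, round what is visible of it).
The state is a dict: "time_s": time; "qpos": joint angles; "qvel": joint speeds; "effort": joint torques, N m; "ee_pos": TCP position; "ee_rot": TCP orientation; "force": force on the tool from outside, world axes, zero at the start; "torque": the same for the moment, N m; "gripper_width": finger opening in mm; "gripper_force": force on a finger pad.
Only numpy, scipy, OpenCV 4.12 (cv2) and the standard library are available. Lean on these libraries where they do the work, as an engineer would, in place of code of your own. Each camera call takes 0.05 s, during which the arm holds its last target. There are 200 camera calls.

## Working session

There is one attempt and no reset: what is moved stays moved. The work goes in short steps, Python scripts to look and compute and a tool call to move; the robot and the scene stay as the last step left them, time stands still between calls to the robot, and variables do not carry over. Pictures are saved under pics/ and viewed, at most 10 in all, crops included, and the job is handed in when it is done.

Besides the shell and the picture viewer there is one more tool, called after ">>>" as name(argument=value, ...), one argument or row to a line, values as JSON. apply_moves: Moves the arm, as the interface text tells. Its arguments: {"type":"object","properties":{"increments":{"type":"array","items":{"type":"array","items":{"type":"number"}}},"newtons":{"type":"number"}},"required":["increments"]}

```bash
mkdir -p pics; ls; cat > h.py <<'E'
import numpy as np, cv2
from workcell import status, cams, env, finder
def ray(f,uv):
    K,R,t=np.array(f['intrinsics']),np.array(f['R']),np.array(f['t']).ravel()
    d=R.T@np.linalg.inv(K)@np.array([uv[0],uv[1],1.]); return -R.T@t, d/np.linalg.norm(d)
def atz(f,uv,z):
    c,d=ray(f,uv); return c+d*(z-c[2])/d[2]
def meet(rs):
    A=np.zeros((3,3));b=np.zeros(3)
    for c,d in rs:
        P=np.eye(3)-np.outer(d,d);A+=P;b+=P@c
    x=np.linalg.solve(A,b); return x,[np.linalg.norm((np.eye(3)-np.outer(d,d))@(x-c)) for c,d in rs]
def proj(f,X):
    p=np.array(f['intrinsics'])@(np.array(f['R'])@np.array(X,float)+np.array(f['t']).ravel()); return p[:2]/p[2]
def save(n,im): cv2.imwrite('pics/'+n,im[:,:,::-1])
E
python3 - <<'E'
from h import *
F={}
for c in ('scene','side'):
    F[c]=cams.grab_frame(c)
    print(c,'cam at',ray(F[c],(280,210))[0].round())
    for q in ('knob','hub_foot','shaft_tip','drive','carousel','specimen_a','vial_green','syringe_b','tube_a'):
        print(q,[(np.round(b['rect']).tolist(),round(b['score'],2)) for b in finder.boxes_of(q,c)[:2]])
save('a.png',cv2.resize(np.hstack([F['scene']['color'],F['side']['color']]),(800,300)))
save('sc.png',F['scene']['color'])
print(status.state()['time_s'])
E
```

```text
pics
scene cam at [217. 690. 728.]
knob [([304.0, 149.0, 38.0, 28.0], 0.88), ([289.0, 288.0, 21.0, 36.0], 0.33)]
hub_foot [([303.0, 146.0, 37.0, 29.0], 0.89)]
shaft_tip [([252.0, 160.0, 20.0, 28.0], 0.67), ([241.0, 203.0, 68.0, 51.0], 0.59)]
drive [([240.0, 204.0, 71.0, 49.0], 0.77), ([251.0, 156.0, 22.0, 34.0], 0.47)]
carousel [([305.0, 144.0, 39.0, 35.0], 0.76)]
specimen_a [([307.0, 142.0, 37.0, 36.0], 0.56), ([211.0, 325.0, 23.0, 40.0], 0.55)]
vial_green [([290.0, 288.0, 20.0, 32.0], 0.66)]
syringe_b [([343.0, 200.0, 11.0, 32.0], 0.69), ([306.0, 146.0, 34.0, 31.0], 0.5)]
tube_a [([193.0, 320.0, 22.0, 40.0], 0.77), ([209.0, 324.0, 23.0, 38.0], 0.75)]
side cam at [ 270. -656.  842.]
knob [([299.0, 304.0, 51.0, 51.0], 0.56)]
hub_foot [([298.0, 304.0, 52.0, 48.0], 0.75)]
shaft_tip [([258.0, 199.0, 69.0, 58.0], 0.95)]
drive [([255.0, 202.0, 72.0, 53.0], 0.97)]
carousel [([297.0, 306.0, 58.0, 46.0], 0.9)]
specimen_a [([350.0, 245.0, 31.0, 35.0], 0.62)]
vial_green [([203.0, 173.0, 15.0, 29.0], 0.67)]
syringe_b [([231.0, 269.0, 24.0, 32.0], 0.69)]
tube_a [([256.0, 146.0, 8.0, 16.0], 0.64), ([242.0, 151.0, 11.0, 20.0], 0.41)]
1.0
```

View pics/a.png

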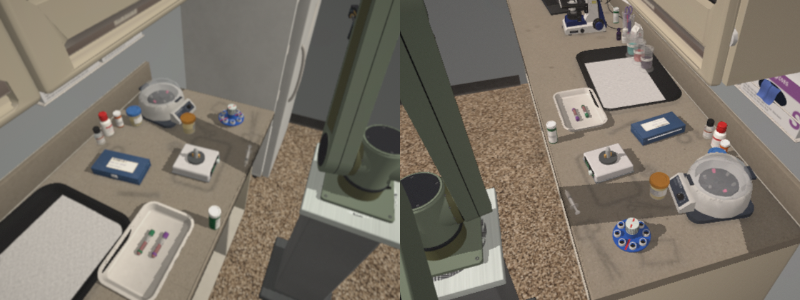

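The scene view shows the carousel at about (322,160) and the drive at (276,226). In the side view they are at about (324,328) and (291,228). The orange cup stands between them, and the analyser is near the carousel.

```bash
python3 - <<'E'
from h import *
a=cams.grab_frame('scene');b=cams.grab_frame('side');w=cams.grab_frame('wrist')
for n,p,q in (('carousel',(324.5,161.5),(326,329)),('knobtop',(325,149),(325,313)),('shafttip',(277,212),(290,213)),('drive',(275.5,228.5),(291,228.5)),('cup',(262,173),(365.5,262)),('vial',(300,304),(210.5,187)),('syr',(348,216),(243,285))):
    x,e=meet([ray(a,p),ray(b,q)]); print(n,x.round(),np.round(e,1), atz(a,p,20).round(),atz(b,q,20).round())
for q in ('knob','carousel'): print([(np.round(b['rect']).tolist(),round(b['score'],2)) for b in finder.boxes_of(q,'wrist')[:2]])
c,d=ray(w,(280,210)); print(c,d)
R=np.array(w['R']); print(R.round(2).tolist()); print(status.state()['ee_pos'],status.state()['ee_rot'])
im=np.hstack([b['color'][180:380,180:420],a['color'][120:320,200:440]])
save('b.png',cv2.resize(np.vstack([cv2.resize(im,(800,333)),np.hstack([cv2.resize(w['color'],(356,267)),np.zeros((267,444,3),np.uint8)])]),(800,600)))
E
```

```text
carousel [ 495. -152.   21.] [1.7 1.7] [ 494. -153.   20.] [ 497. -151.   20.]
knobtop [ 494. -148.   69.] [0.4 0.4] [ 514. -210.   20.] [ 508. -115.   20.]
shafttip [511. 130.  70.] [1.5 1.5] [532.  88.  20.] [529. 182.  20.]
drive [515. 136.  15.] [1.6 1.6] [511. 140.  20.] [515. 131.  20.]
cup [633. -24.  29.] [1.1 1.1] [638. -33.  20.] [639. -16.  20.]
vial [366. 317.  38.] [4. 4.] [374. 307.  20.] [364. 337.  20.]
syr [368.  13.   5.] [3. 3.] [362.  28.  20.] [369.   2.  20.]
[]
[]
[ 201.24412391 -543.92440728  384.87847855] [-0.27056298 -0.05988866 -0.96083767]
[[0.22, -0.97, -0.0], [-0.94, -0.21, 0.26], [-0.26, -0.06, -0.96]]
[ 128.17091492 -560.54183965  201.37890596] [ 1.79995153e+02 -1.43356659e-03  1.28773749e+01]
```

View pics/b.png

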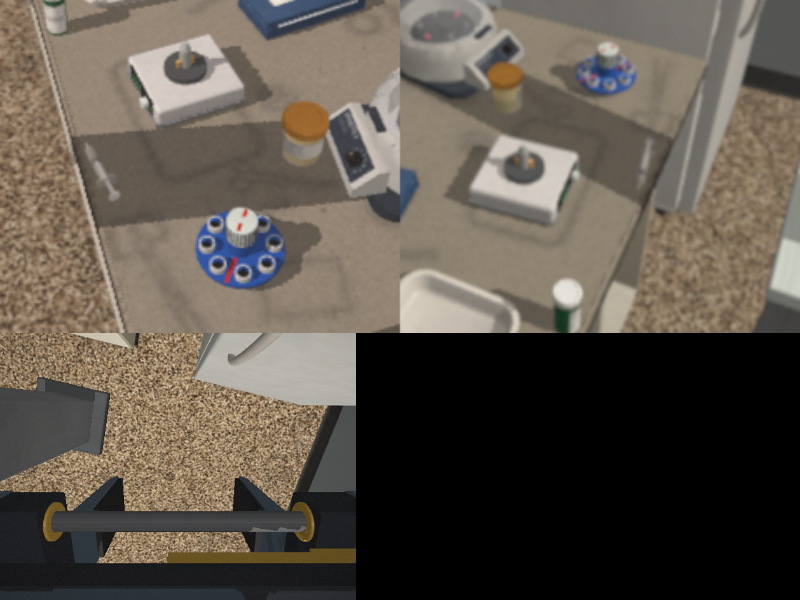

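>>> apply_moves(
  increments=[
    [1, 0.014, 0.036, 0.01, 0, 0, 0],
    [1, 0.014, 0.036, 0.01, 0, 0, 0],
    [1, 0.014, 0.036, 0.01, 0, 0, 0],
    [1, 0.014, 0.036, 0.01, 0, 0, 0],
    [1, 0.014, 0.036, 0.01, 0, 0, 0],
  ],
)

```text
time_s: 1.67
ee_pos: [198.4, -378.8, 251.7]
ee_rot: [180.0, -0.0, 12.8]
force: [0.5, 0.6, -0.8]
gripper_width: 91.1
gripper_force: 0.0
```

>>> apply_moves(
  increments=[
    [1, 0.03, 0.024, 0, 0, 0, 0],
    [1, 0.03, 0.024, 0, 0, 0, 0],
    [1, 0.03, 0.024, 0, 0, 0, 0],
    [1, 0.03, 0.024, 0, 0, 0, 0],
    [1, 0.03, 0.024, 0, 0, 0, 0],
  ],
)

```text
time_s: 2.08
ee_pos: [349.3, -259.1, 251.8]
ee_rot: [179.9, -0.0, 12.9]
force: [-0.1, -1.1, 0.5]
gripper_width: 91.0
gripper_force: 0.0
```

>>> apply_moves(
  increments=[
    [1, 0.03, 0.021, 0, 0, 0, 0],
    [1, 0.03, 0.021, 0, 0, 0, 0],
    [1, 0.03, 0.021, 0, 0, 0, 0],
    [1, 0.03, 0.021, 0, 0, 0, 0],
    [1, 0.03, 0.021, 0, 0, 0, 0],
  ],
)

```text
time_s: 2.5
ee_pos: [499.5, -154.1, 251.5]
ee_rot: [180.0, -0.0, 12.9]
force: [-0.9, 0.1, 0.4]
gripper_width: 91.2
gripper_force: 0.0
```

```bash
python3 - <<'E'
from h import *
w=cams.grab_frame('wrist');a=cams.grab_frame('scene');b=cams.grab_frame('side')
for q in ('knob','carousel'): print([(np.round(b['rect']).tolist(),round(b['score'],2)) for b in finder.boxes_of(q,'wrist')[:2]])
print(np.round(w['intrinsics'],1).tolist(),ray(w,(280,210))); s=status.state();print(s['ee_pos'],s['ee_rot'],s['qpos'],s['time_s'])
print('pred',[proj(w,(495,-150,z)).round() for z in (0,20,72)])
save('w1.png',w['color']); 
E
```

```text
[([233.0, 133.0, 83.0, 88.0], 0.67)]
[([233.0, 135.0, 84.0, 84.0], 0.91)]
[[348.4, 0.0, 280.6], [0.0, 348.4, 205.6], [0.0, 0.0, 1.0]] (array([ 572.47905447, -137.38921847,  435.04777009]), array([-0.27021129, -0.0602936 , -0.96091131]))
[ 497.68362026 -155.61258055  251.12446623] [1.79997921e+02 6.46822111e-02 1.29088238e+01] [-1.86030329e+01  1.18500096e+01  9.13994040e+01 -3.65452038e-02
  7.68046459e+01  5.84965012e+01] 2.75
pred [array([277., 174.]), array([276., 177.]), array([276., 186.])]
```

View pics/w1.png

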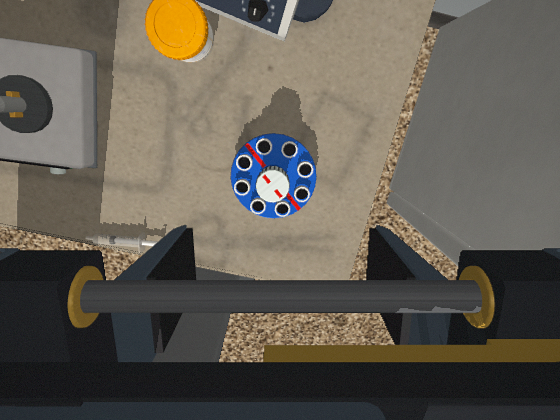

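The wrist view shows the knob top at (272,186). The red disc stripe runs from (248,148) to (299,208). The drive's keys are at the left edge, about (13,105). Nothing stands near the carousel.

```bash
python3 - <<'E'
from h import *
w=cams.grab_frame('wrist');a=cams.grab_frame('scene');b=cams.grab_frame('side')
print('knobtop w@72',atz(w,(272,186),72).round(1),'foot disc@21',atz(w,(274,176),21).round(1))
im=w['color'].astype(int)
# white knob top centroid
m=((im.min(2)>185)).astype(np.uint8); m[:160]=0;m[215:]=0;m[:,:250]=0;m[:,292:]=0
n,l,s,c=cv2.connectedComponentsWithStats(m); i=1+s[1:,4].argmax(); print(s[i],c[i])
for f,c0 in ((a,'scene'),(b,'side')):
    t=finder.trace('carousel',c0)
    for k in t[:1]: print(c0,k['rect'],k['score'])
# disc by blue
def blue(f,lo=None):
    I=f['color'].astype(int); return ((I[...,2]>100)&(I[...,2]-I[...,0]>60)).astype(np.uint8)
m=blue(w); m[:120]=0;m[230:]=0;m[:,:210]=0;m[:,340:]=0
e=cv2.fitEllipse(cv2.convexHull(np.argwhere(m)[:,::-1].astype(np.int32))); print('disc ell',e, atz(w,e[0],21).round(1))
p,q=atz(w,(248,148),21),atz(w,(299,208),21); v=q-p; print('stripe yaw',np.degrees(np.arctan2(v[1],v[0])),p,q,(p+q)/2)
r=[ray(w,(272,186)),ray(a,(325,149)),ray(b,(325,310))]; print(meet(r)); print([proj(f,(495,-150,72)) for f in (a,b)])
save('c.png',cv2.resize(np.hstack([a['color'][130:190,290:350],b['color'][295:355,295:355]]),(800,400),interpolation=cv2.INTER_CUBIC))
for k in ((13,96),(18,115),(13,105)): print(atz(w,k,62).round(1))
E
```

```text
knobtop w@72 [ 492.4 -147.4   72. ] foot disc@21 [ 493.9 -148.3   21. ]
[255 168  33  32 724] [271.16574586 183.69198895]
scene [306.5, 145.5, 38.5, 32.5] 0.8
side [297.9, 307.5, 53.5, 47.9] 0.76
disc ell ((272.260009765625, 173.57395935058594), (84.58927917480469, 85.50167083740234), 111.66498565673828) [ 496.3 -145.6   21. ]
stripe yaw -127.34536172117426 [ 519.69520466 -111.15508056   21.        ] [ 461.74426973 -187.10174684   21.        ] [ 490.7197372 -149.1284137   21.       ]
(array([ 493.2456579 , -145.55589541,   72.61129782]), [np.float64(1.9663946261486334), np.float64(1.9018988188625316), np.float64(2.3460712120727956)])
[array([324.74264403, 147.50569871]), array([326.02868145, 312.92995275])]
[522.8 130.4  62. ]
[504.8 124.9  62. ]
[513.8 130.2  62. ]
```

View pics/c.png

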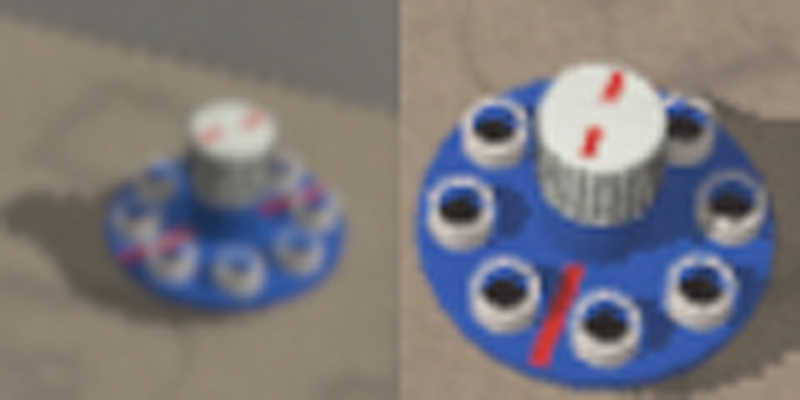

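The carousel knob is at about (494.5, -147), with its top at z≈72 and the stripe at about 52.5° yaw. I'll descend to the grasp.

>>> apply_moves(
  increments=[
    [1, -0.0015, 0.0045, -0.036, 0, 0, 0],
    [1, -0.001, 0.004, -0.036, 0, 0, 0],
    [1, -0.001, 0, -0.036, 0, 0, 0],
    [1, 0, 0, -0.03, 0, 0, 0],
    [1, 0, 0, -0.02, 0, 0, 0],
  ],
)

```text
time_s: 3.42
ee_pos: [492.4, -147.0, 90.8]
ee_rot: [-179.9, 0.2, 12.8]
force: [-0.3, 0.3, -0.1]
gripper_width: 91.4
gripper_force: 0.0
```

```bash
python3 - <<'E'
from h import *
w=cams.grab_frame('wrist'); s=status.state();print(s['ee_pos'],s['time_s'],s['force'])
print('grasp pt',proj(w,np.array(s['ee_pos'])*[1,1,0]+[0,0,72]))
save('w2.png',w['color'])
E
```

```text
[ 490.48168707 -146.42357896   87.96371493] 3.4667 [-1.00232221 -0.07572288 -2.40496239]
grasp pt [279.00720167 238.41948819]
```

View pics/w2.png

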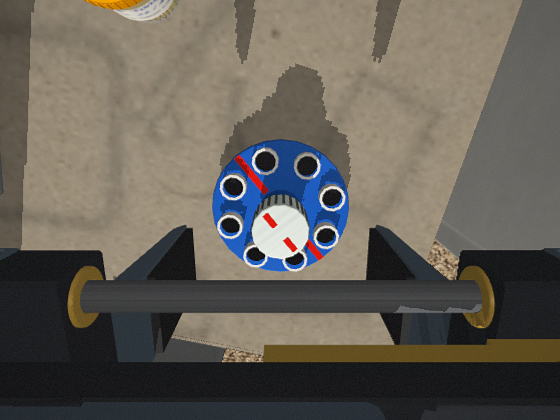

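The knob top is at (281,230) and the grasp axis projects to (279,238), so the tool needs about 4 mm more in +x.

>>> apply_moves(
  increments=[
    [1, 0.003, -0.001, -0.017, 0, 0, 0],
    [1, 0, 0, -0.017, 0, 0, 0],
    [1, 0, 0, 0, 0, 0, 0],
  ],
)

```text
time_s: 3.72
ee_pos: [495.8, -148.0, 57.7]
ee_rot: [-179.9, 0.2, 12.8]
force: [-0.4, -0.2, -1.1]
gripper_width: 91.2
gripper_force: 0.0
```

>>> apply_moves(
  increments=[
    [-1, 0, 0, -0.003, 0, 0, 0],
    [-1, 0, 0, 0, 0, 0, 0],
    [-1, 0, 0, 0, 0, 0, 0],
    [-1, 0, 0, 0, 0, 0, 0],
    [-1, 0, 0, 0, 0, 0, 0],
  ],
  newtons=30,
)

```text
time_s: 4.13
ee_pos: [498.1, -148.2, 57.3]
ee_rot: [179.9, -0.1, 12.9]
force: [-0.5, -0.0, -0.1]
gripper_width: 60.5
gripper_force: 0.0
```

>>> apply_moves(
  increments=[
    [-1, 0, 0, 0, 0, 0, 0],
    [-1, 0, 0, 0, 0, 0, 0],
    [-1, 0, 0, 0, 0, 0, 0],
    [-1, 0, 0, 0, 0, 0, 0],
    [-1, 0, 0, 0, 0, 0, 0],
  ],
)

```text
time_s: 4.55
ee_pos: [497.6, -147.7, 56.4]
ee_rot: [-180.0, 0.0, 12.9]
force: [-0.1, 1.7, 2.8]
gripper_width: 34.1
gripper_force: 30.0
```

>>> apply_moves(
  increments=[
    [-1, 0, 0, 0.015, 0, 0, 0],
    [-1, 0, 0, 0.03, 0, 0, 0],
    [-1, 0, 0, 0.035, 0, 0, 0],
    [-1, 0, 0, 0.035, 0, 0, 0],
    [-1, 0, 0, 0.035, 0, 0, 0],
  ],
)

```text
time_s: 4.97
ee_pos: [496.9, -147.9, 207.1]
ee_rot: [-180.0, 0.1, 12.9]
force: [0.8, -0.4, -1.9]
gripper_width: 34.0
gripper_force: 30.0
```

>>> apply_moves(
  increments=[
    [-1, 0, 0.02, 0.01, 0, 0, 0],
    [-1, 0, 0.036, 0.01, 0, 0, 0],
    [-1, 0, 0.036, 0.01, 0, 0, 0],
    [-1, 0, 0.036, 0.01, 0, 0, 0],
    [-1, 0, 0.022, 0, 0, 0, 0],
  ],
)

```text
time_s: 5.38
ee_pos: [498.0, 4.8, 247.8]
ee_rot: [-180.0, -0.2, 12.9]
force: [0.8, -1.2, -2.7]
gripper_width: 33.9
gripper_force: 30.0
```

>>> apply_moves(
  increments=[
    [-1, 0, 0, 0, 0, 0, 0],
    [-1, 0, 0, 0, 0, 0, 0],
    [-1, 0, 0, 0, 0, 0, 0],
  ],
)

```text
time_s: 5.63
ee_pos: [497.2, 1.4, 245.6]
ee_rot: [180.0, 0.1, 12.9]
force: [-0.2, 1.1, -3.5]
gripper_width: 33.7
gripper_force: 30.0
```

```bash
python3 - <<'E'
from h import *
w=cams.grab_frame('wrist'); s=status.state();print(s['ee_pos'],s['ee_rot'],s['time_s'],s['force'],s['gripper_width'])
p=proj(w,(512,132,70)).astype(int); print('shaft pred',p)
E0=np.array(s['ee_pos']); print('knobtop',proj(w,E0+[0,0,16]))
c=w['color']; x0=max(p[0]-50,0); y0=max(p[1]-50,0)
print(x0,y0)
im=np.hstack([cv2.resize(c,(400,300)),cv2.resize(c[y0:y0+75,x0:x0+100],(400,300),interpolation=cv2.INTER_CUBIC)])
save('w3.png',im); np.save('w3.npy',c)
import pickle; pickle.dump(w,open('w3.pkl','wb'))
E
```

```text
[497.31566898   1.06974398 245.70829197] [1.79972834e+02 8.87244251e-02 1.28418769e+01] 5.6833 [-0.77794762 -0.12646926 -3.23281477] 33.866276916298446
shaft pred [158 141]
knobtop [281.18982496 259.26848601]
108 91
```

View pics/w3.png

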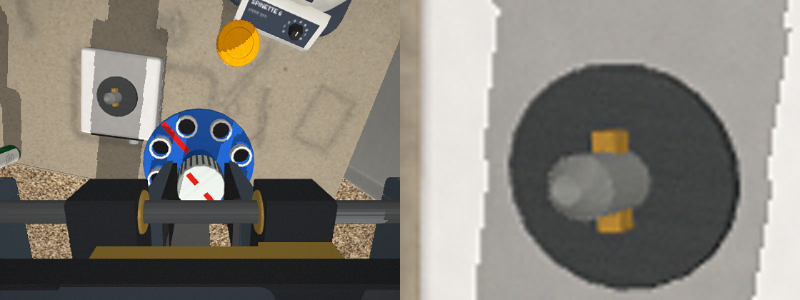

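The drive's collar is centred near (164,135), with the brass keys near (160,126) and (161,146). The carousel hangs level in the grip, knob at about (282,255). I'll now refine the collar centre and key angle numerically.

```bash
python3 - <<'E'
from h import *
import pickle; w=pickle.load(open('w3.pkl','rb')); I=w['color'].astype(int)
def plane(m,z): return np.array([atz(w,p,z)[:2] for p in m])
m=np.zeros(I.shape[:2],np.uint8); m[100:172,128:200]=(I.max(2)<95)[100:172,128:200]
n,l,s,c=cv2.connectedComponentsWithStats(m); i=1+s[1:,4].argmax(); print(s[i])
cs,_=cv2.findContours((l==i).astype(np.uint8),0,2); h=cv2.convexHull(max(cs,key=len))[:,0]
P=plane(h,50).astype(np.float32)
A=np.c_[2*P,np.ones(len(P))]; sol=np.linalg.lstsq(A,(P**2).sum(1),rcond=None)[0]; r=np.sqrt(sol[2]+sol[0]**2+sol[1]**2); print('collar',sol[:2],'r',r,np.std(np.hypot(*(P-sol[:2]).T)))
b=(I[...,0]-I[...,2]>60)&(I[...,0]>120); b[:115]=0;b[160:]=0;b[:,:140]=0;b[:,190:]=0
n,l,s,c=cv2.connectedComponentsWithStats(b.astype(np.uint8)); print(s[1:],c[1:])
C=sol[:2]
for k in range(1,n):
    ys,xs=np.where(l==k)
    if len(xs)<5: continue
    Q=plane(np.c_[xs,ys],62); print(k,Q.mean(0)-C, [ (I[y,x].tolist()) for y,x in zip(ys,xs)][:3]); 
x0,y0=148,115
print('\n'.join(' '.join('%3d'%I[y,x,0] if b[y,x] else '  .' for x in range(x0,175)) for y in range(y0,157)))
# projected models at a set of key angles
best=[]
for th in np.arange(-45,60,1.5):
  for dx in np.arange(-3,3.1,1):
   for dy in np.arange(-3,3.1,1):
    t=np.radians(th);u=np.array([np.cos(t),np.sin(t)]);v=np.array([-u[1],u[0]]); mk=np.zeros(I.shape[:2],np.uint8)
    for sg in (1,-1):
        pts=[proj(w,np.r_[C+[dx,dy]+sg*a*u+bb*v,z]) for a in (8,13) for bb in (-3,3) for z in (50,62)]
        cv2.fillConvexPoly(mk,cv2.convexHull((np.array(pts)*16).round().astype(np.int32)),1,shift=4)
    # shaft occlusion
    sh=[proj(w,np.r_[C+[dx,dy]+8*np.array([np.cos(q),np.sin(q)]),z]) for q in np.arange(0,6.3,.4) for z in (62,80)]
    mk2=np.zeros_like(mk)
    # only occludes the key behind; approx ignore
    best.append(((mk.astype(bool)&b).sum()/(mk.astype(bool)|b).sum(),th,dx,dy))
best.sort(reverse=True); print(best[:12])
E
```

```text
[ 135  107   58   56 2099]
collar [516.68728532 133.88869738] r 29.989720268841662 0.3944084577274852
[[156 124   9   5  45]
 [157 143   9   6  37]] [[160.         126.        ]
 [161.40540541 146.05405405]]
1 [10.09913448  1.31810299] [[174, 126, 55], [171, 127, 47], [171, 127, 48]]
2 [-9.90156128 -2.82576614] [[137, 104, 49], [159, 120, 57], [144, 108, 43]]
  .   .   .   .   .   .   .   .   .   .   .   .   .   .   .   .   .   .   .   .   .   .   .   .   .   .   .
  .   .   .   .   .   .   .   .   .   .   .   .   .   .   .   .   .   .   .   .   .   .   .   .   .   .   .
  .   .   .   .   .   .   .   .   .   .   .   .   .   .   .   .   .   .   .   .   .   .   .   .   .   .   .
  .   .   .   .   .   .   .   .   .   .   .   .   .   .   .   .   .   .   .   .   .   .   .   .   .   .   .
  .   .   .   .   .   .   .   .   .   .   .   .   .   .   .   .   .   .   .   .   .   .   .   .   .   .   .
  .   .   .   .   .   .   .   .   .   .   .   .   .   .   .   .   .   .   .   .   .   .   .   .   .   .   .
  .   .   .   .   .   .   .   .   .   .   .   .   .   .   .   .   .   .   .   .   .   .   
[... 4127 characters left out ...]
(1.0)), (np.float64(0.6165413533834586), np.float64(13.5), np.float64(-1.0), np.float64(1.0)), (np.float64(0.6119402985074627), np.float64(9.0), np.float64(0.0), np.float64(1.0)), (np.float64(0.6090225563909775), np.float64(16.5), np.float64(-1.0), np.float64(1.0)), (np.float64(0.6076923076923076), np.float64(15.0), np.float64(-1.0), np.float64(0.0)), (np.float64(0.6074074074074074), np.float64(12.0), np.float64(-1.0), np.float64(1.0)), (np.float64(0.6060606060606061), np.float64(13.5), np.float64(0.0), np.float64(0.0)), (np.float64(0.6030534351145038), np.float64(18.0), np.float64(-1.0), np.float64(1.0)), (np.float64(0.6030534351145038), np.float64(13.5), np.float64(-1.0), np.float64(0.0))]
```

```bash
cat > m.py <<'E'
from h import *
def held(w,E0,dz=56.4,rows=(140,250),cols=(180,370)):
    """disc centre and stripe yaw of the held carousel; dz = TCP height above hub underside"""
    I=w['color'].astype(int); zd=E0[2]-dz+21
    red=(I[...,0]>140)&(I[...,0]-I[...,1]>90)&(I[...,0]-I[...,2]>90)
    red[:rows[0]]=0;red[rows[1]-20:]=0;red[:,:cols[0]]=0;red[:,cols[1]:]=0
    n,l,s,c=cv2.connectedComponentsWithStats(red.astype(np.uint8)); i=1+s[1:,4].argmax(); ys,xs=np.where(l==i)
    Q=np.array([atz(w,p,zd)[:2] for p in np.c_[xs,ys]]); v=np.linalg.svd(Q-Q.mean(0))[2][0]
    bl=(I[...,2]>90)&(I[...,2]-I[...,0]>60); bl[:rows[0]]=0;bl[rows[1]:]=0;bl[:,:cols[0]]=0;bl[:,cols[1]:]=0
    cs,_=cv2.findContours(bl.astype(np.uint8),0,2); h=cv2.convexHull(np.vstack(cs))[:,0]
    P=np.array([atz(w,p,zd)[:2] for p in h])
    from scipy.optimize import least_squares
    r=least_squares(lambda c:np.hypot(*(P-c).T)-52,E0[:2],loss='soft_l1')
    return r.x,np.degrees(np.arctan(v[1]/v[0])),len(xs),r.fun.round(1)
E
python3 - <<'E'
from m import *
import pickle; w=pickle.load(open('w3.pkl','rb')); E0=np.array([497.3,1.1,245.7])
c,y,n,res=held(w,E0); print(c,c-E0[:2],y,n,res)
E
```

```text
[494.17029614   2.65185111] [-3.12970386  1.55185111] 51.52724851252083 384 [ 0.2  0.1  0.4  0.3  0.3  0.2  0.1  0.1 -0.  -0.3 -0.3 -0.3 -0.5 -0.4
 -0.7 -0.6 -0.9 -0.8 -1.1 -1.5 -0.6 -0.4 -0.6 -0.4 -0.4 -0.5 -0.8 -0.5
 -0.7 -0.7 -0.4 -0.3 -0.2 -0.1  0.1  0.   0.2]
```

>>> apply_moves(
  increments=[
    [-1, 0.004, 0.02, 0, 0, 0, -5],
    [-1, 0.004, 0.025, 0, 0, 0, -6],
    [-1, 0.004, 0.025, 0, 0, 0, -6],
    [-1, 0.004, 0.025, 0, 0, 0, -6],
    [-1, 0.003, 0.02, 0, 0, 0, -6],
  ],
)

```text
time_s: 6.1
ee_pos: [517.1, 117.1, 245.8]
ee_rot: [180.0, 0.0, -16.5]
force: [0.5, -0.6, -2.3]
gripper_width: 34.1
gripper_force: 30.0
```

>>> apply_moves(
  increments=[
    [-1, 0.003, 0.015, -0.02, 0, 0, -6],
    [-1, 0, 0, -0.025, 0, 0, -5],
    [-1, 0, 0, -0.025, 0, 0, 0],
    [-1, 0, 0, -0.015, 0, 0, 0],
    [-1, 0, 0, 0, 0, 0, 0],
  ],
)

```text
time_s: 6.52
ee_pos: [517.2, 130.1, 157.3]
ee_rot: [179.6, 0.4, -27.2]
force: [-0.9, -0.3, -3.8]
gripper_width: 33.8
gripper_force: 30.0
```

```bash
python3 - <<'E'
from m import *
w=cams.grab_frame('wrist');a=cams.grab_frame('scene');b=cams.grab_frame('side'); s=status.state();E0=np.array(s['ee_pos']);print(E0,s['ee_rot'],s['time_s'],s['qpos'].round() if hasattr(s['qpos'],'round') else s['qpos'],s['force'])
for r in ((140,250),(150,290)):
    c,y,n,res=held(w,E0,rows=r); print(c,c-E0[:2],y,n,np.abs(res).max())
pa,pb=[proj(f,(516,132,80)).astype(int) for f in (a,b)]
ia=a['color'][pa[1]-60:pa[1]+30,pa[0]-45:pa[0]+45]; ib=b['color'][pb[1]-60:pb[1]+30,pb[0]-45:pb[0]+45]; print(pa-[45,60],pb-[45,60])
save('d.png',np.vstack([np.hstack([cv2.resize(i,(400,400),interpolation=cv2.INTER_CUBIC) for i in (ia,ib)]),np.hstack([cv2.resize(w['color'],(267,200)),np.zeros((200,533,3),np.uint8)])]))
E
```

```text
[520.71609923 131.26852543 162.17038851] [-1.79957356e+02 -7.59168220e-02 -2.71956597e+01] 6.6667 [ 13.  17.  98.  -0.  65. 130.] [ 0.61905864 -0.46416137 -2.17840139]
[515.27830541 133.03510436] [-5.43779382  1.76657893] 11.276235441314657 379 2.5
[515.47680553 132.99867475] [-5.2392937   1.73014932] 11.276235441314657 379 12.9
[229 148] [246 149]
```

View pics/d.png

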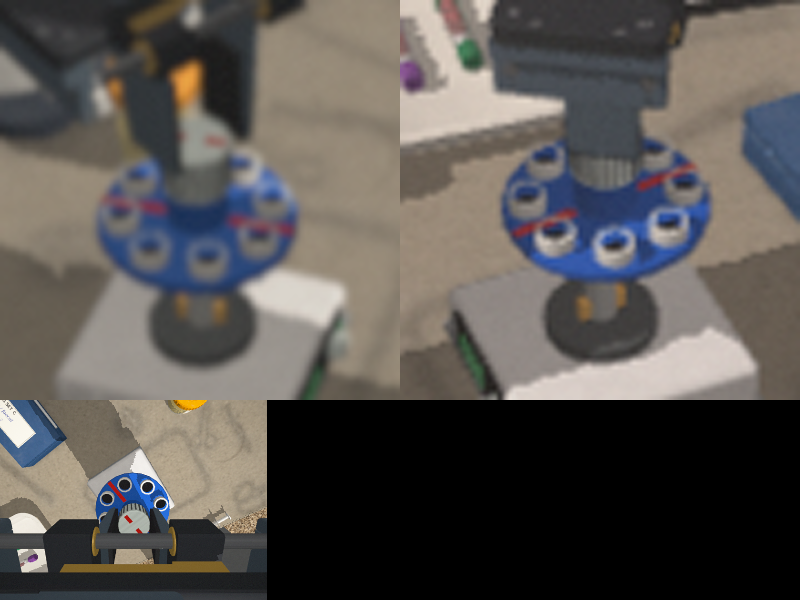

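Both views show the hub hanging just above the shaft, with the stripes close to the key line. The disc centre is at crop (197,222) in the scene view and (206,211) in the side view. The collar is at (203,327) and (201,318). I'll measure the alignment.

```bash
python3 - <<'E'
from m import *
from scipy.optimize import least_squares
a=cams.grab_frame('scene');b=cams.grab_frame('side'); s=status.state();E0=np.array(s['ee_pos']);print(E0,s['ee_rot'])
print('collar',meet([ray(a,(274.7,221.6)),ray(b,(291.2,220.55))])); print('disc',meet([ray(a,(273.3,197.95)),ray(b,(292.35,196.5))]))
T=np.linspace(0,2*np.pi,60)
for f,n,u,v,ub in ((a,'scene',(273,198),(274.7,222),35),(b,'side',(292,197),(291,221),35)):
    I=f['color'].astype(int)
    out=[]
    for kind,(px,py) in (('disc',u),('collar',v)):
        m=((I[...,2]>70)&(I[...,2]-I[...,0]>45)) if kind=='disc' else (I.max(2)<75)
        k=np.zeros(m.shape,np.uint8); r=30 if kind=='disc' else 17
        y0,y1=(int(py)-22,int(py)+20) if kind=='disc' else (int(py)-2,int(py)+14)
        k[y0:y1,int(px)-r:int(px)+r]=m[y0:y1,int(px)-r:int(px)+r]
        nn,l,st,_=cv2.connectedComponentsWithStats(k); k=l==1+st[1:,4].argmax()
        h=cv2.convexHull(np.argwhere(k)[:,::-1].astype(np.int32))[:,0].astype(float)
        if kind=='collar': h=h[h[:,1]>py+1]
        lv=[E0[2]-56.4+14,E0[2]-56.4+21] if kind=='disc' else [42,50]; R=52 if kind=='disc' else 30
        def res(c):
            P=np.array([proj(f,(c[0]+R*np.cos(t),c[1]+R*np.sin(t),z)) for z in lv for t in T]).astype(np.float32)
            H=cv2.convexHull(P); return [cv2.pointPolygonTest(H,tuple(map(float,p)),True) for p in h]
        o=least_squares(res,[516,132],diff_step=1e-3,loss='soft_l1',f_scale=.5); out.append(o.x); print(n,kind,o.x.round(1),'rms px',np.sqrt(np.mean(o.fun**2)).round(2),len(h))
    print(n,'disc-collar',(out[0]-out[1]).round(1))
E
```

```text
[520.93522971 131.66997122 162.8772257 ] [-1.79893615e+02 -1.39672749e-01 -2.71699395e+01]
collar (array([515.87892675, 135.96881056,  40.04755194]), [np.float64(1.4685706966973946), np.float64(1.468570696697518)])
disc (array([517.85161129, 132.62993062, 116.39178838]), [np.float64(1.3087923969570614), np.float64(1.3087923969570219)])
scene disc [520.5 129.6] rms px 4.36 15
scene collar [516.2 132.9] rms px 0.33 6
scene disc-collar [ 4.3 -3.4]
side disc [518.3 135.2] rms px 3.56 15
side collar [516.  136.1] rms px 0.22 7
side disc-collar [ 2.3 -0.9]
```

```bash
python3 - <<'E'
from m import *
from scipy.optimize import least_squares
a=cams.grab_frame('scene');b=cams.grab_frame('side'); E0=np.array(status.state()['ee_pos']); print(E0)
T=np.linspace(0,2*np.pi,90)
for f,n,(px,py) in ((a,'scene',(273,198)),(b,'side',(292,197))):
    I=f['color'].astype(int); k=(I[...,2]>70)&(I[...,2]-I[...,0]>45)
    q=np.zeros(k.shape,np.uint8); q[py-22:py+20,px-28:px+28]=k[py-22:py+20,px-28:px+28]
    h=np.argwhere(q)[:,::-1]
    # keep outline points: extreme columns per row, lower part
    pts=[]
    for y in np.unique(h[:,1]):
        xs=h[h[:,1]==y][:,0]
        if y>=py-6 and len(xs)>4: pts+=[(xs.min()-.5+0.0,y),(xs.max()+.5,y)]
    pts=np.array(pts,float)
    def res(c):
        P=np.array([proj(f,(c[0]+52*np.cos(t),c[1]+52*np.sin(t),E0[2]-56.4+z)) for z in (14,21) for t in T]).astype(np.float32)
        H=cv2.convexHull(P); return [cv2.pointPolygonTest(H,tuple(p),True) for p in pts]
    o=least_squares(res,[518,133],diff_step=1e-3,loss='soft_l1',f_scale=.5); print(n,o.x.round(1),np.round(o.fun,1).tolist(),[pts[:,0].min(),pts[:,0].max(),pts[:,1].max()])
E
```

```text
[520.54483873 131.84474276 162.68247078]
scene [523.2 128.2] [13.9, 10.5, 14.3, 10.6, 15.2, 9.6, 10.7, 0.6, 10.6, 0.5, 10.0, 12.6, 9.3, 10.8, 0.1, 9.5, 0.7, 8.1, 0.3, -0.3, -0.2, -0.1, 0.0, 5.5, 0.2, 4.6, 0.1, 0.0, -0.0, -0.2, -0.2, -0.5, 0.3, -0.3, -0.2, -0.4, -0.5, -1.0, -0.7, -1.4] [np.float64(249.5), np.float64(293.5), np.float64(211.0)]
side [519.8 136.7] [2.9, 10.3, 10.8, 10.2, 11.0, 0.3, -0.0, 0.2, 9.8, 0.2, 0.8, 0.1, 0.6, 0.9, 0.4, 0.6, 7.7, 0.2, 9.3, 0.6, 3.0, 0.1, 0.1, 0.3, 0.2, 0.3, 0.1, 0.3, -0.0, 0.1, -0.3, -0.2, -0.6, -0.1, -0.6, -0.2, -0.8, -0.1, -0.7, -0.4] [np.float64(268.5), np.float64(315.5), np.float64(210.0)]
```

>>> apply_moves(
  increments=[
    [-1, -0.0025, 0.0017, -0.005, 0, 0, 0],
    [-1, 0, 0, -0.006, 0, 0, 0],
    [-1, 0, 0, -0.005, 0, 0, 0],
    [-1, 0, 0, -0.004, 0, 0, 0],
    [-1, 0, 0, 0, 0, 0, 0],
  ],
)

```text
time_s: 7.28
ee_pos: [516.3, 133.5, 140.0]
ee_rot: [179.9, 0.1, -27.1]
force: [0.0, -0.1, -3.1]
gripper_width: 33.6
gripper_force: 30.0
```

>>> apply_moves(
  increments=[
    [-1, 0, 0, -0.002, 0, 0, 0],
    [-1, 0, 0, -0.002, 0, 0, 0],
    [-1, 0, 0, -0.001, 0, 0, 0],
    [-1, 0, 0, 0, 0, 0, 0],
  ],
)

```text
time_s: 7.62
ee_pos: [517.2, 133.6, 136.2]
ee_rot: [180.0, 0.0, -27.1]
force: [0.1, 0.1, -2.7]
gripper_width: 34.1
gripper_force: 30.0
```

>>> apply_moves(
  increments=[
    [-1, 0, 0, -0.002, 0, 0, 0],
    [-1, 0, 0, -0.002, 0, 0, 0],
    [-1, 0, 0, -0.002, 0, 0, 0],
    [-1, 0, 0, 0, 0, 0, 0],
  ],
)

```text
time_s: 7.95
ee_pos: [516.9, 133.6, 129.9]
ee_rot: [180.0, 0.0, -27.1]
force: [1.5, 0.5, -3.0]
gripper_width: 33.8
gripper_force: 30.0
```

>>> apply_moves(
  increments=[
    [-1, 0, 0, -0.002, 0, 0, 0],
    [-1, 0, 0, -0.002, 0, 0, 0],
    [-1, 0, 0, -0.001, 0, 0, 0],
    [-1, 0, 0, 0, 0, 0, 0],
  ],
)

```text
time_s: 8.28
ee_pos: [517.0, 133.6, 125.0]
ee_rot: [180.0, 0.0, -27.1]
force: [-0.2, -0.1, -3.3]
gripper_width: 33.7
gripper_force: 30.0
```

>>> apply_moves(
  increments=[
    [-1, 0, 0, -0.0015, 0, 0, 0],
    [-1, 0, 0, -0.0015, 0, 0, 0],
    [-1, 0, 0, -0.001, 0, 0, 0],
    [-1, 0, 0, -0.001, 0, 0, 0],
    [-1, 0, 0, 0, 0, 0, 0],
  ],
)

```text
time_s: 8.7
ee_pos: [517.1, 133.7, 120.2]
ee_rot: [180.0, 0.0, -27.1]
force: [0.1, -1.5, -3.1]
gripper_width: 33.7
gripper_force: 30.0
```

>>> apply_moves(
  increments=[
    [-1, 0, 0, -0.001, 0, 0, 0],
    [-1, 0, 0, -0.001, 0, 0, 0],
    [-1, 0, 0, -0.0005, 0, 0, 0],
    [-1, 0, 0, 0, 0, 0, 0],
  ],
)

```text
time_s: 9.03
ee_pos: [517.1, 133.7, 117.7]
ee_rot: [180.0, 0.0, -27.1]
force: [0.1, -0.3, -3.3]
gripper_width: 33.8
gripper_force: 30.0
```

>>> apply_moves(
  increments=[
    [-1, 0, 0, -0.0007, 0, 0, 0],
    [-1, 0, 0, -0.0007, 0, 0, 0],
    [-1, 0, 0, -0.0006, 0, 0, 0],
    [-1, 0, 0, 0, 0, 0, 0],
  ],
)

```text
time_s: 9.37
ee_pos: [517.1, 133.7, 115.7]
ee_rot: [180.0, 0.0, -27.1]
force: [0.4, -0.9, -4.5]
gripper_width: 33.9
gripper_force: 30.0
```

>>> apply_moves(
  increments=[
    [-1, 0, 0, -0.0007, 0, 0, 0],
    [-1, 0, 0, -0.0007, 0, 0, 0],
    [-1, 0, 0, -0.0006, 0, 0, 0],
    [-1, 0, 0, 0, 0, 0, 0],
  ],
)

```text
time_s: 9.7
ee_pos: [517.1, 133.7, 113.7]
ee_rot: [180.0, 0.0, -27.1]
force: [0.0, -0.5, -2.6]
gripper_width: 34.1
gripper_force: 30.0
```

>>> apply_moves(
  increments=[
    [-1, 0, 0, -0.001, 0, 0, 0],
    [-1, 0, 0, -0.001, 0, 0, 0],
    [-1, 0, 0, -0.001, 0, 0, 0],
    [-1, 0, 0, -0.001, 0, 0, 0],
    [-1, 0, 0, 0, 0, 0, 0],
  ],
)

```text
time_s: 10.12
ee_pos: [517.1, 133.6, 109.6]
ee_rot: [180.0, 0.0, -27.1]
force: [-0.1, -1.0, -3.4]
gripper_width: 33.6
gripper_force: 30.0
```

>>> apply_moves(
  increments=[
    [-1, 0, 0, -0.0007, 0, 0, 0],
    [-1, 0, 0, -0.0007, 0, 0, 0],
    [-1, 0, 0, -0.0006, 0, 0, 0],
    [-1, 0, 0, 0, 0, 0, 0],
  ],
)

```text
time_s: 10.45
ee_pos: [517.1, 133.6, 107.7]
ee_rot: [180.0, 0.0, -27.1]
force: [0.9, -0.7, -2.9]
gripper_width: 34.0
gripper_force: 30.0
```

>>> apply_moves(
  increments=[
    [-1, 0, 0, -0.0004, 0, 0, 0],
    [-1, 0, 0, -0.0004, 0, 0, 0],
    [-1, 0, 0, -0.0002, 0, 0, 0],
    [-1, 0, 0, 0, 0, 0, 0],
  ],
)

```text
time_s: 10.78
ee_pos: [517.2, 133.6, 106.8]
ee_rot: [180.0, 0.0, -27.1]
force: [0.7, -0.5, -3.1]
gripper_width: 34.2
gripper_force: 30.0
```

>>> apply_moves(
  increments=[
    [-1, 0, 0, -0.0004, 0, 0, 0],
    [-1, 0, 0, -0.0003, 0, 0, 0],
    [-1, 0, 0, 0, 0, 0, 0],
  ],
)

```text
time_s: 11.03
ee_pos: [517.5, 133.6, 106.5]
ee_rot: [-180.0, -0.0, -27.1]
force: [-0.5, -0.7, -0.5]
gripper_width: 34.0
gripper_force: 30.0
```

The hub met the collar at TCP z≈106.5, which puts its underside at about 50 mm, so it is home. I'll release it.

>>> apply_moves(
  increments=[
    [1, 0, 0, 0, 0, 0, 0],
    [1, 0, 0, 0, 0, 0, 0],
    [1, 0, 0, 0, 0, 0, 0],
    [1, 0, 0, 0, 0, 0, 0],
    [1, 0, 0, 0, 0, 0, 0],
  ],
)

```text
time_s: 11.45
ee_pos: [517.2, 133.7, 106.3]
ee_rot: [-180.0, -0.0, -27.1]
force: [0.5, 0.0, -0.6]
gripper_width: 64.4
gripper_force: 0.0
```

>>> apply_moves(
  increments=[
    [1, 0, 0, 0, 0, 0, 0],
    [1, 0, 0, 0, 0, 0, 0],
    [1, 0, 0, 0.01, 0, 0, 0],
    [1, 0, 0, 0.025, 0, 0, 0],
    [1, 0, 0, 0.035, 0, 0, 0],
  ],
)

```text
time_s: 11.87
ee_pos: [515.2, 133.2, 175.1]
ee_rot: [179.8, 0.3, -27.1]
force: [0.5, 0.0, 1.2]
gripper_width: 91.2
gripper_force: 0.0
```

>>> apply_moves(
  increments=[
    [1, 0, 0, 0.035, 0, 0, 0],
    [1, 0, 0, 0.035, 0, 0, 0],
    [1, 0, 0, 0.02, 0, 0, 0],
    [1, 0, 0, 0, 0, 0, 0],
    [1, 0, 0, 0, 0, 0, 0],
  ],
)

```text
time_s: 12.28
ee_pos: [517.6, 133.8, 267.9]
ee_rot: [-179.9, -0.1, -27.1]
force: [-0.5, -0.1, -0.8]
gripper_width: 91.3
gripper_force: 0.0
```

```bash
python3 - <<'E'
from m import *
a=cams.grab_frame('scene');b=cams.grab_frame('side'); s=status.state(); print(s['ee_pos'],s['time_s'],s['force'])
f=lambda i,p:cv2.resize(i['color'][p[1]-45:p[1]+45,p[0]-45:p[0]+45],(400,400),interpolation=cv2.INTER_CUBIC)
save('e.png',np.hstack([f(a,(274,215)),f(b,(291,215))]))
E
```

```text
[516.35031577 133.45676643 265.16660736] 12.3833 [-0.3859984  -0.00093235 -0.08524368]
```

View pics/e.png

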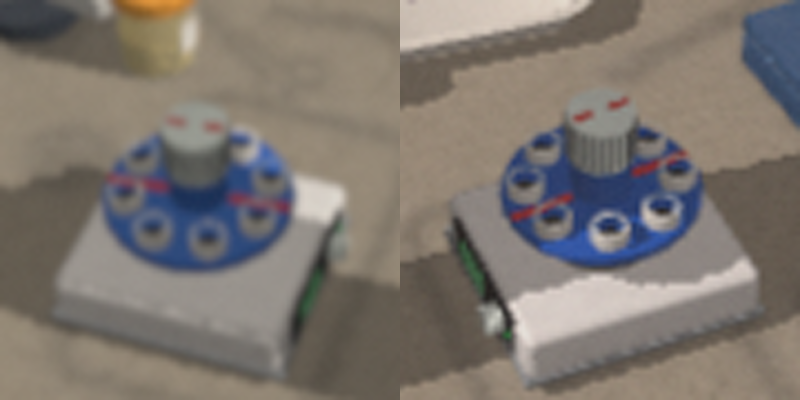

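Both views show the carousel upright and low on the drive, disc centre near crop (200,200), with the gripper clear above it. I'll hand the job in.

```bash
python3 -c "
from workcell import env
print(env.job_done())"
```

```text
the job is handed in; nothing more can be done
None
```

The carousel is back on the mixer, its hub resting at collar height (underside about 50 mm above the bench) with the keyways over the keys; the gripper has let go and is clear, no bystander was touched, and I handed the job in at about 12.4 s (no verdict was returned).

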